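Cock the spring tapper on its hair-trigger catch

ROBOT

A 6-joint arm with a two-finger parallel gripper is mounted at the origin on a cart in front of the work surface, level with it; the furniture and walls round the work are solid. World frame = base frame: x ahead of the robot, y to its left, z up, the work surface at z = 0. Lengths are in m, angles in rad, forces in N, time in s.
With the tool pointing down it reaches from about 0.325 to 0.925 m from the base axis. Payload 3.1 kg.
Tool frame: the origin (TCP) lies at the very end of the fingers, on their centre line; the grasp point (between the pads) lies 19 mm behind it; x points along the fingers, z is the direction in which the jaws open and shut, and the axes are right-handed (so a half turn about x gives the same grasp; the last joint's range is limited). The gripper opens to 85 mm and grips with 20 to 120 N. Pads are 22 mm wide; open, the fingers measure 114 mm over their backs; the gripper's body (76 mm by 85 mm) begins 54 mm behind the grasp point. The pads swing forward as they close: fully open they stand 13 mm farther back than shut.
Start: joints at [-1.225, 0.217, 1.613, -0, 1.311, -0.112], TCP at [0.276, -0.561, 0.231] pointing down, gripper open.
Joint ranges: [-2.75, 2.75], [-0.78, 2.1], [0.31, 2.55], [-1.13, 4.27], [0.13, 2.63], [-2.58, 2.58]. Speed limits (rad/s): [2.79, 2.79, 3.14, 3.14, 3.14, 3.14].

INTERFACE

Orientations are given as a unit quaternion [w, x, y, z].
In Python, from rig import bot gives the robot as it stands.
- The arm moves only by the shell command python3 -m handwheel 'ROWS' [FORCE]. ROWS is text: rows parted by semicolons, each of 5 numbers parted by spaces: the finger opening in cm, from 0 to 8.54, then the shift along the tool's x, y, z in cm, then the turn about the tool's x in degrees. A call has 1 to 8 rows; each row is the pose to reach, as a shift and turn from the pose commanded when the call began, along the tool's axes at that moment; what a row does not reach only later rows make up. A row lasts 1/10 s, in which the tool goes at most 50 mm and 8.59 degrees, less where a joint would pass 70% of its speed; a pose out of reach is approached as far as the arm can. A call with a gripper value outside its range is refused whole. The fingers move at their own pace and stop on an object; FORCE is the grip in N (left out, the last holds). Time passes only in rows, so rows that repeat a pose let the fingers close. It gives the time, the measured TCP pose, the force and the opening at its end, in the units of the state.
- bot.observe(): the state, without advancing time (a new reading comes with each control period).
- bot.camera(name): name is "scene" or "side" or "wrist"; returns a dict with "image" (420x560x3 uint8, blue, green, red), "depth" (420x560 float32, m along the optical axis (not along the pixel's ray), 0 where there is no reading), "mtx" (3x3 intrinsics, pixels), "distortion" ([k1, k2, p1, p2, k3] as OpenCV has them; the pictures are not rectified), "world_to_cam" (4x4, takes a point from world to camera coordinates). Camera axes: x right, y down, z forward; pixel columns grow to the right and rows downward; lengths in m; the calibration is good to about 2 mm. A picture is of the moment at which its call begins.
- bot.job_done(): hands the job in, once; it reports no verdict.
The state is a dict: "time_s": time; "joints": joint angles; "dq": joint speeds; "joint_efforts": joint torques, N m; "tcp_pos": TCP position; "tcp_rot": TCP orientation; "ft_force": force on the tool from outside, world axes, zero at the start; "wrist_torque": the same for the moment, N m; "grip_width": opening from 0.0 (shut) to 1.0 (fully open).
Only numpy, scipy, OpenCV 4.12 (cv2) and the standard library are available. Lean on these libraries where they do the work, as an engineer would, in place of code of your own. Each camera call takes 0.05 s, during which the arm holds its last target.

TASK

Arm the vial tapper: by its red knob, draw the sprung arm back towards the robot, raised over the brass tooth of the catch, and set it down between the tooth and the stop behind it; then let it forward gently until the tooth carries the spring's pull, and only then let go, so that it stays hooked. The arm must never snap or jump forward, and the catch is delicate: let the arm touch the stop only lightly (under 6 N) and press it on the tooth with less than 12 N (the spring alone makes 7), and do not touch the catch or its yellow trigger plate yourself. Where the catch is clamped in its slot is not known exactly, so feel for it, and leave the tape roll and the two loose vials where they stand.

Things in the scene. Friction and masses are not known exactly. Their poses are not given: they have to be found in the camera images.
- tapper: spring tapper, fixed on the table: grey base plate 280 (x) x 275 (y) mm, its top 12 mm above the table; a capped vial stands in a black cup on it and is part of it. Origin on the table; the plate reaches x +-140 and y -146 to +130 mm in this frame. Its -x side faces the robot, turned up to 17 degrees either way
- pivot (a point): on the arm's vertical pivot axis, at the base plate's top (tapper frame x 0, y 85, z 12 mm); axes as tapper. The pivot post there is steel, 12 mm thick with a 20 mm cap, and ends 102 mm above the table
- swing (a joint): angle (rad) of the arm about the pivot: 0 at rest, grows as it is drawn back (clockwise from above), to 1.35. At angle a the knob is at pivot + 140 mm * (sin(0.50-a), -cos(0.50-a)) in tapper x, y. The spring pulls the knob forward with 3.6 N at 0, 8 N at 0.95. Hooked, it reads about 0.97 with the catch block mid-slot, 0.79 to 1.15 as the block may sit
- knob_top (a point): middle of the top of the red round upright knob on the arm: 18 mm diameter, 58 mm tall, top 114 mm above the table with the arm down. Arm frame: -y points outward along the arm, +x is the way it springs, z up
- striker_arm: sprung arm: aluminium bar 10 mm wide, 12 high, reaching 184 mm from the pivot, underside 40 mm above the table when down; the knob is 140 mm from the pivot. It can be raised up to 18 mm along the post by the knob (3 to 5 N); its weight and a spring bring it down. Origin on the pivot axis at the base plate's top; axes as knob_top
- catch: dark steel rail of the catch, fixed on the base plate, 110 x 30 mm. Origin on the plate's top, 170 mm from the pivot; +x is the way the arm springs, -y points away from the pivot. On it a block with tooth and stop is clamped up to 30 mm either way of its middle along x, where exactly is not measured. The block stands on rubber and gives 1 mm per 6 N
- tooth_mid (a point): where the middle of the top edge of the brass tooth's rear face (the face that holds the bar) would be with the block mid-slot; it shifts with the block by up to 30 mm along x; axes as catch. The tooth is 6 mm thick, 8 wide, its top 47 mm above the table: raise the bar by more than 7 mm (12 is good) to pass over it
- stop_mid (a point): middle of the rubber face of the grey back stop with the block mid-slot, 16 mm behind (-x) the tooth's rear face, shifting with the block; axes as catch. It reaches 77 mm above the table, too high to pass. The 10 mm bar has 5 to 6 mm of play between stop and tooth
- catch_block (a joint): how far (m) the catch block is pushed along its rubber mount: negative (-x of catch) when the arm bears on the stop, positive when it bears on the tooth, 0.001 per 6 N, about 0.0012 when the arm hangs hooked; 0 at the start. It does not tell where the block is clamped
- trigger_mid (a point): middle of the top of the yellow trigger plate with the block mid-slot: 24 mm disc joined to the tooth, 40 mm outward, 40 mm above the table. A push of 1 to 3 N down on it or on the tooth sinks it (9 mm) and frees the arm. The tooth does not click in by itself: a bar set down on it pushes it under
- tape_roll: loose roll of tan tape, 100 x 98 x 25 mm, origin at its underside's centre
- vial_1: loose standing sample vial with a red cap, 23 x 23 x 72 mm, origin at its underside's centre
- vial_2: loose standing sample vial with a red cap, 23 x 23 x 72 mm, origin at its underside's centre

How it is judged:
By the outcome, as a careful person would: the job done as asked, in the order asked, and still so for the second after the job is handed in, with the robot touching nothing.
It also fails if it takes over 67 s, if anything falls off the work surface, if the arm or the gripper's body presses on something with over 40 N, if the wrist force passes 120 N, or if a joint passes its speed limit or range.

## Working session

There is one attempt and no reset: what is moved stays moved. The work goes in short steps, Python scripts to look and compute and a shell command to move; the robot and the scene stay as the last step left them, time stands still between calls to the robot, and variables do not carry over. Pictures are saved under pics/ and viewed, and the job is handed in when it is done.

```bash
ls; mkdir -p pics
python3 - <<'E'
from rig import bot
import cv2,pickle
print(bot.observe())
for n in ("scene","side","wrist"):
    c=bot.camera(n); cv2.imwrite(f"pics/{n}0.png",c["image"]); pickle.dump(c,open(f"{n}0.pkl","wb")); print(n,c["mtx"].tolist(),c["distortion"],c["world_to_cam"].tolist())
E
```

```text
pics
{'time_s': 0.0, 'joints': array([-1.22523382e+00,  2.17762478e-01,  1.61494254e+00, -2.49004061e-05,
        1.31129176e+00, -1.12216549e-01]), 'dq': array([ 0.00022116,  0.00040065,  0.00089194, -0.00107503, -0.00244365,
        0.00132049]), 'joint_efforts': array([ 5.95972142e-04, -3.96849847e+01, -3.03854370e+01, -1.01515905e-04,
        9.70173773e-03,  1.58200919e-05]), 'tcp_pos': array([ 0.27594771, -0.5598697 ,  0.22995872]), 'tcp_rot': array([ 0.59973613,  0.37402951,  0.6010805 , -0.3729889 ]), 'ft_force': array([ 0.04027392,  0.15809721, -0.27786762]), 'wrist_torque': array([-0.05340494, -0.01779507, -0.03842724]), 'grip_width': 1.0024108171114268}
scene [[453.2449563050071, 0.0, 279.77957556701705], [0.0, 453.2449563050071, 205.45075278593288], [0.0, 0.0, 1.0]] [-0.07099052  0.          0.          0.          0.        ] [[-0.6720323618267755, -0.7404707100442885, 0.00869667890826468, 0.5841498944994257], [-0.36957157884972686, 0.3251905982316713, -0.8704412231324111, 0.2277497656063039], [0.6417081523278677, -0.5881787163679381, -0.49219553517653797, 0.891689870255
[... 247 characters left out ...]
, -0.01582574274380937, -0.364769319706488], [-0.22466187663937956, -0.30671457823454024, -0.9249071351672449, 0.2943250180585434], [0.512487253667445, 0.7701041992127259, -0.37986357706856616, 0.42065954836874137], [0.0, 0.0, 0.0, 1.0]]
wrist [[332.2060993423069, 0.0, 275.032568021871], [0.0, 332.2060993423069, 212.94923793223913], [0.0, 0.0, 1.0]] [-0.07107966  0.          0.          0.          0.        ] [[0.44200546798864676, -0.8970075585603733, -0.0029336246686705184, -0.6237993656684293], [-0.8612610733033157, -0.4253007555224066, 0.2781162184492152, -0.036728902686184936], [-0.25072002289517864, -0.12040227256006976, -0.9605429521274998, 0.37886498389513157], [0.0, 0.0, 0.0, 1.0]]
```

View pics/scene0.png

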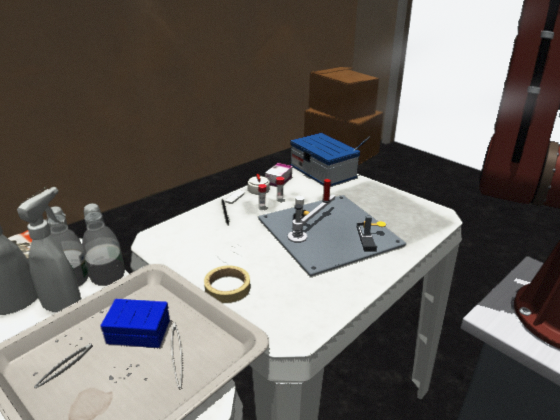

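View pics/side0.png

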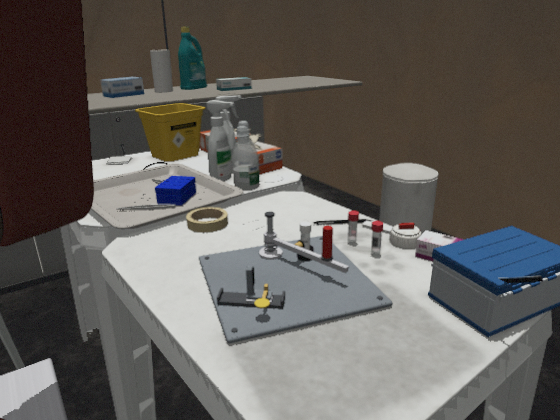

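View pics/wrist0.png

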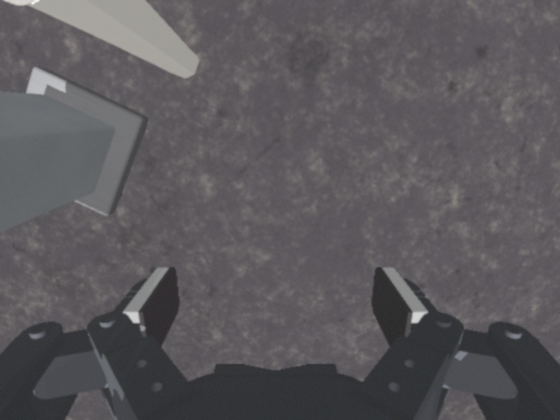

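Scene: the tapper plate lies around (330,232), with the knob at (327,190), the post cap at (298,201) and the tape at (227,283). Side: the knob is at (327,243), the post at (269,235), the catch at (252,297) and the trigger at (263,301). I'll enlarge both.

Run:
```python
import cv2
a=cv2.imread("pics/scene0.png")[160:280,220:420]; cv2.imwrite("pics/scene0c.png",cv2.resize(a,None,fx=4,fy=4,interpolation=cv2.INTER_CUBIC))
a=cv2.imread("pics/side0.png")[200:350,190:390]; cv2.imwrite("pics/side0c.png",cv2.resize(a,None,fx=4,fy=4,interpolation=cv2.INTER_CUBIC))
```

```text
(no output)
```

View pics/scene0c.png

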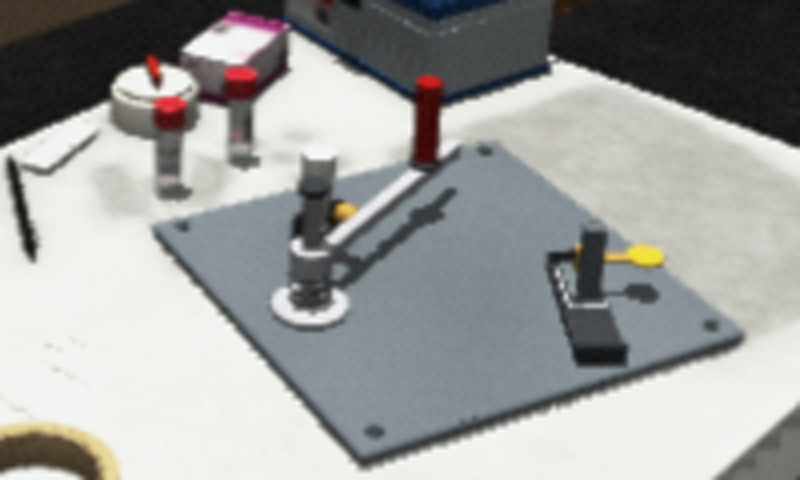

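View pics/side0c.png

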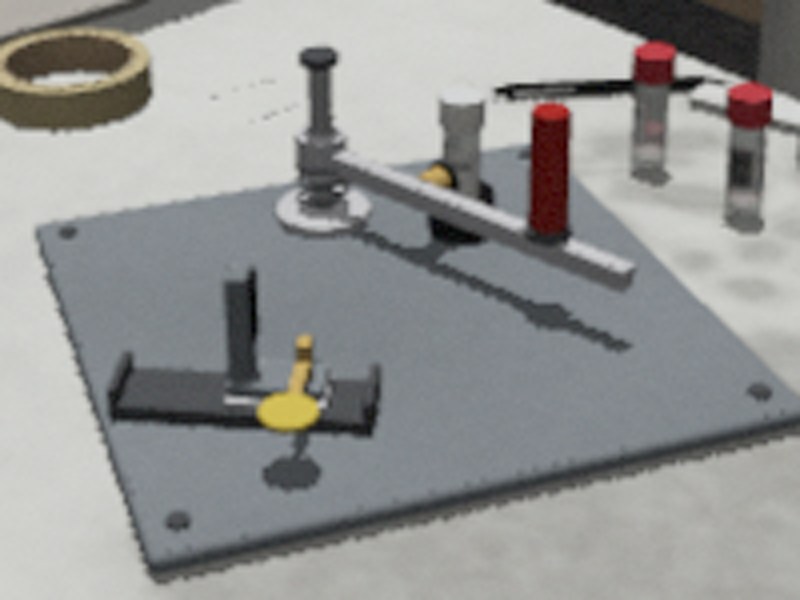

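```bash
cat > h.py <<'E'
import numpy as np,cv2,pickle
def norm(c,p): return cv2.undistortPoints(np.array([[p]],float),c["mtx"],np.array(c["distortion"]))[0,0]
def tri(obs):
    A=[]
    for c,p in obs:
        x,y=norm(c,p);P=c["world_to_cam"]
        A+= [x*P[2]-P[0], y*P[2]-P[1]]
    A=np.array(A); s=np.linalg.lstsq(A[:,:3],-A[:,3],rcond=None)[0]
    return s
def proj(c,X):
    W=c["world_to_cam"]; r=cv2.Rodrigues(W[:3,:3])[0]
    return cv2.projectPoints(np.atleast_2d(np.array(X,float)),r,W[:3,3],c["mtx"],np.array(c["distortion"]))[0][:,0]
def plane(c,p,z):
    x,y=norm(c,p);W=c["world_to_cam"];R=W[:3,:3];o=-R.T@W[:3,3];d=R.T@[x,y,1]
    return o+d*(z-o[2])/d[2]
E
python3 - <<'E'
from h import *
S=pickle.load(open("scene0.pkl","rb"));D=pickle.load(open("side0.pkl","rb"))
s=lambda x,y:(220+x/4,160+y/4); d=lambda x,y:(190+x/4,200+y/4)
for n,a,b in [("knob",(429,80),(551,110)),("post",(319,152),(319,53)),("trig",(645,256),(288,411))]:
    X=tri([(S,s(*a)),(D,d(*b))]);print(n,X.round(4),(proj(S,X)-s(*a)).round(2),(proj(D,X)-d(*b)).round(2))
cs={}
for n,c,f,l in [("S",S,s,[(153,230),(743,338),(363,463),(497,143),(182,226),(710,325),(375,431),(486,150)]),("D",D,d,[(38,230),(152,570),(68,232),(178,520),(760,391),(527,153)])]:
    for p in l: print(n,p,plane(c,f(*p),.012).round(4))
# fit tapper pose jointly
from scipy.optimize import least_squares
T=lambda q,P:np.array([q[0]+np.cos(q[2])*P[0]-np.sin(q[2])*P[1],q[1]+np.sin(q[2])*P[0]+np.cos(q[2])*P[1],P[2]])
K=np.r_[0+.14*np.sin(.5),.085-.14*np.cos(.5),.114]
cr=[(-.14,.13,.012),(-.14,-.146,.012),(.14,-.146,.012),(.14,.13,.012)]
# scene: left=?,front near
E
```

```text
knob [0.5977 0.0808 0.1119] [[0.26 0.64]] [[ 0.5  -0.91]]
post [0.5647 0.2083 0.1103] [[1.62 3.58]] [[ 2.4  -4.22]]
trig [0.4399 0.0471 0.0382] [[0.24 0.36]] [[ 0.43 -0.55]]
S (153, 230) [0.7026 0.2285 0.012 ]
S (743, 338) [0.3672 0.0415 0.012 ]
S (363, 463) [0.4369 0.301  0.012 ]
S (497, 143) [ 0.6317 -0.0369  0.012 ]
S (182, 226) [0.6938 0.2107 0.012 ]
S (710, 325) [0.3891 0.0448 0.012 ]
S (375, 431) [0.4525 0.2755 0.012 ]
S (486, 150) [ 0.63   -0.0227  0.012 ]
D (38, 230) [0.4378 0.2827 0.012 ]
D (152, 570) [0.3656 0.0234 0.012 ]
D (68, 232) [0.4492 0.2721 0.012 ]
D (178, 520) [0.3869 0.0429 0.012 ]
D (760, 391) [ 0.6264 -0.0232  0.012 ]
D (527, 153) [0.6892 0.2077 0.012 ]
```

```bash
cat >> h.py <<'E'
from scipy.spatial.transform import Rotation as Ro
def R(q): return Ro.from_quat([q[1],q[2],q[3],q[0]]).as_matrix()
E
python3 - <<'E'
from h import *
from rig import bot
from scipy.optimize import least_squares
S=pickle.load(open("scene0.pkl","rb"));D=pickle.load(open("side0.pkl","rb"))
s=lambda x,y:(220+x/4,160+y/4); d=lambda x,y:(190+x/4,200+y/4)
sc=[(-1,1),(-1,-1),(1,-1),(1,1)]
So=[(375,431),(710,325),(486,150),(182,226)]; Do=[(68,232),(178,520),(760,391),(527,153)]
def f(q):
    x,y,t,hx,hy=q;c,sn=np.cos(t),np.sin(t);r=[]
    P=[(a*hx,b*hy-.008,.012) for a,b in sc]+[(.14*np.sin(.5),.085-.14*np.cos(.5),.114)]
    P=np.array([[x+c*p[0]-sn*p[1],y+sn*p[0]+c*p[1],p[2]] for p in P])
    r=[proj(S,P)-[s(*k) for k in So+[(429,80)]],proj(D,P)-[d(*k) for k in Do+[(551,110)]]]
    return np.ravel(r)
o=least_squares(f,[.542,.134,-.27,.125,.125]);print(o.x.round(4),np.degrees(o.x[2]),f(o.x).reshape(2,5,2).round(1).tolist())
# depth map tall things
for n,c in(("S",S),("D",D)):
    z=c["depth"];v,u=np.mgrid[0:420,0:560]
    xy=cv2.undistortPoints(np.stack([u,v],-1).reshape(-1,1,2).astype(float),c["mtx"],np.array(c["distortion"]))[:,0]
    X=np.c_[xy,np.ones(len(xy))]*z.reshape(-1,1);W=c["world_to_cam"];X=(X-W[:3,3])@W[:3,:3]
    X=X[z.ravel()>0]
    m=(X[:,2]>.10)&(X[:,2]<.5)&(abs(X[:,1])<.8)&(X[:,0]>.2)&(X[:,0]<1.1)
    h={}
    for p in X[m]: 
        k=(round(p[0]*10)/10,round(p[1]*10)/10);h[k]=max(h.get(k,0),round(float(p[2]),2))
    print(n,sorted(h.items()))
o=bot.observe();print(R(o["tcp_rot"]).round(3))
E
```

```text
[ 0.5417  0.1345 -0.2673  0.1246  0.1203] -15.315473989926279 [[[0.4, 0.3], [0.8, 0.1], [0.4, 0.3], [0.8, 0.2], [0.8, 0.0]], [[0.1, -1.0], [0.2, -0.4], [0.2, -0.6], [0.2, -0.7], [0.1, -1.7]]]
S [((0.2, 0.1), 0.5), ((0.3, -0.6), 0.26), ((0.3, -0.5), 0.26), ((0.6, 0.1), 0.12), ((0.6, 0.2), 0.1), ((0.7, -0.2), 0.13), ((0.7, 0.6), 0.18), ((0.7, 0.7), 0.25), ((0.7, 0.8), 0.25), ((0.8, 0.6), 0.18), ((0.8, 0.7), 0.24), ((0.8, 0.8), 0.19), ((0.9, 0.8), 0.11)]
D [((0.2, 0.0), 0.45), ((0.6, 0.1), 0.11), ((0.6, 0.2), 0.1), ((0.7, -0.2), 0.13), ((0.7, 0.6), 0.18), ((0.7, 0.7), 0.25), ((0.7, 0.8), 0.25), ((0.8, 0.6), 0.17), ((0.8, 0.7), 0.24), ((0.8, 0.8), 0.24), ((0.9, 0.8), 0.1)]
[[-0.001  0.897  0.442]
 [ 0.002  0.442 -0.897]
 [-1.     0.    -0.002]]
```

```bash
python3 -m handwheel '8.54 0 3.6 -2.7 -5; 8.54 0 7.2 -5.4 -10; 8.54 0 10.8 -8.1 -15; 8.54 0 14.4 -10.8 -20; 8.54 0 18 -13.5 -25; 8.54 0 21.6 -16.2 -30; 8.54 0 25.2 -18.9 -35; 8.54 0 28.8 -21.6 -40' 30
cat >> h.py <<'E'
# desired knob position / tool rows
YAW=-.2673; PIV=np.array([.5641,.2165])
def knob(a,r=.14):
    x,y=r*np.sin(.5-a),-r*np.cos(.5-a);c,s=np.cos(YAW),np.sin(YAW)
    return PIV+[c*x-s*y,s*x+c*y]
def rows(o,x,y,z,ang):  # target world, jaw-axis world angle
    M=R(o["tcp_rot"]);d=M.T@(np.array([x,y,z])-o["tcp_pos"])
    cur=np.arctan2(M[1,2],M[0,2]);t=(ang-cur+np.pi/2)%np.pi-np.pi/2
    return (d*100).round(2),round(-np.degrees(t),1)
E
python3 -c "
from h import *;from rig import bot
o=bot.observe();k=knob(0);print(rows(o,.597,.0805,.21,.5+YAW),o['joints'].round(2))"
```

```text
time_s: 0.95
tcp_pos: [0.4394, -0.2378, 0.2311]
tcp_rot: [0.692, 0.145, 0.692, -0.144]
ft_force: [1.1, -0.7, -0.2]
grip_width: 0.999
(array([ 2.11, 35.47,  1.71]), np.float64(-36.9)) [-0.64 -0.05  1.9   0.    1.29 -0.22]
```

```bash
python3 -m handwheel '8.54 0.2 4.5 0.2 -5; 8.54 0.5 9 0.4 -10; 8.54 0.8 13.5 0.6 -15; 8.54 1 18 0.8 -20; 8.54 1.3 22.5 1 -25; 8.54 1.6 27 1.2 -30; 8.54 1.9 31.5 1.5 -35; 8.54 2.1 35.3 1.7 -37'
python3 - <<'E'
from h import *;from rig import bot
c=bot.camera("wrist"); cv2.imwrite("pics/wrist1.png",c["image"]); pickle.dump(c,open("wrist1.pkl","wb"))
o=bot.observe();print(rows(o,.597,.0805,.15,.5+YAW),o['joints'].round(2),o["tcp_pos"])
E
```

```text
time_s: 1.75
tcp_pos: [0.5973, 0.0789, 0.2097]
tcp_rot: [0.702, -0.083, 0.702, 0.083]
ft_force: [0.6, -1.0, -0.2]
grip_width: 0.998
(array([ 5.95, -0.29, -0.3 ]), np.float64(0.2)) [ 0.02  0.19  1.68  0.01  1.26 -0.22] [0.5991547  0.08370845 0.2094855 ]
```

View pics/wrist1.png

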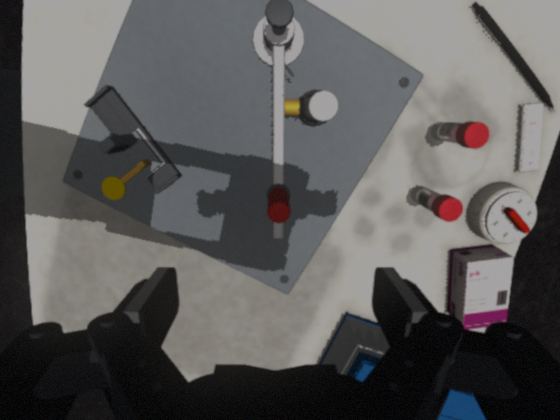

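The wrist view shows the post cap at (279,12), the knob top at about (279,195), the trigger at (113,188) and the catch rail from (105,95) to (165,180). I'll enlarge the catch.

Run:
```python
import cv2
a=cv2.imread("pics/wrist1.png");a=cv2.convertScaleAbs(a,alpha=1.6)
cv2.imwrite("pics/w1c.png",cv2.resize(a[75:215,70:210],None,fx=4.2,fy=4.2,interpolation=cv2.INTER_CUBIC))
cv2.imwrite("pics/w1k.png",cv2.resize(a[0:250,210:350],None,fx=2.4,fy=2.4,interpolation=cv2.INTER_CUBIC))
```

```text
(no output)
```

View pics/w1c.png

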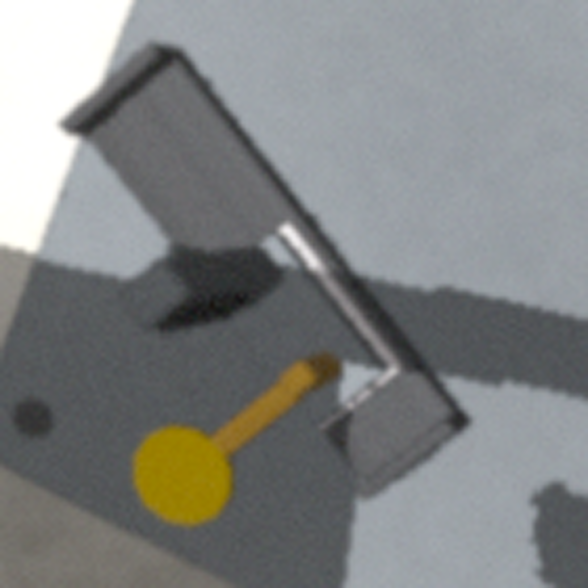

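View pics/w1k.png

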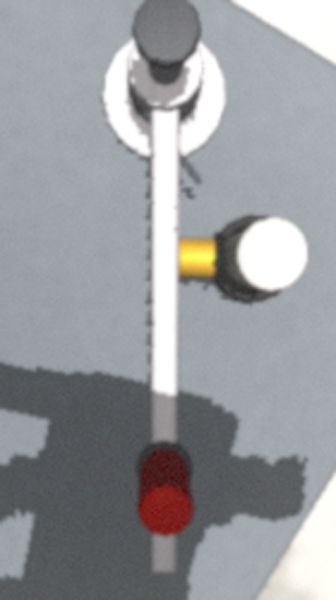

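Run:
```python
from h import *
S,D,Wc=[pickle.load(open(f"{n}.pkl","rb")) for n in("scene0","side0","wrist1")]
s=lambda x,y:(220+x/4,160+y/4); d=lambda x,y:(190+x/4,200+y/4)
w=lambda x,y:(70+x/4.2,75+y/4.2)
K=tri([(S,s(429,80)),(D,d(551,110)),(Wc,(279.2,211.7))]);T=tri([(S,s(645,256)),(D,d(288,411)),(Wc,w(183,475))])
print(K,T,proj(Wc,K),proj(Wc,T),"exp",w(183,475))
print("knob plane",plane(Wc,(279.2,211.7),.114),knob(0),"post",plane(Wc,(279.6,12.5),.102),PIV)
def cf(p,ac):
    v=p[:2]-PIV;c,sn=np.cos(-YAW),np.sin(-YAW);v=np.array([c*v[0]-sn*v[1],sn*v[0]+c*v[1]]);f=.5-ac
    return np.round([v@[np.cos(f),np.sin(f)],v@[np.sin(f),-np.cos(f)]],4)
# rail corners at z? ends; side long edge direction
a=plane(Wc,w(165,45),.03);b=plane(Wc,w(468,420),.03);dd=(b-a)[:2];print("rail len",np.linalg.norm(dd),"tapper ang",np.arctan2(dd[1],dd[0])-YAW,"-> ac",.5-(np.arctan2(dd[1],dd[0])-YAW))
for ac in(.97,1.0):
  print(ac,"trig",cf(T,ac),"tooth",cf(plane(Wc,w(325,362),.047),ac),"trigW",cf(plane(Wc,w(183,475),.04),ac),"rail",cf(a,ac),cf(b,ac))
print([ (n,cf(plane(D,d(*p),.077),.97)) for n,p in[("stoptopfront",(253,270)),("stoptop back",(228,270))]])
print("tooth side",cf(plane(D,d(304,340),.047),.97), cf(plane(D,d(304,340),.047),1.0))
```

```text
[0.59844852 0.08101426 0.11164234] [0.4406303  0.04686225 0.0377612 ] [[278.00378837 211.73869521]] [[112.71086266 187.74067011]] exp (113.57142857142857, 188.09523809523807)
knob plane [0.59913131 0.08189898 0.114     ] [0.59638478 0.08027338] post [0.5671066  0.21612781 0.102     ] [0.5641 0.2165]
rail len 0.10545326498304304 tapper ang -0.4324061016763042 -> ac 0.9324061016763042
0.97 trig [0.0226 0.2086] tooth [0.0237 0.1596] trigW [0.0237 0.2069] rail [-0.0538  0.151 ] [0.0516 0.147 ]
1.0 trig [0.0289 0.2078] tooth [0.0284 0.1588] trigW [0.0299 0.2061] rail [-0.0493  0.1525] [0.056  0.1454]
[('stoptopfront', array([0.0014, 0.1715])), ('stoptop back', array([-0.0086,  0.1727]))]
tooth side [0.0216 0.1734] [0.0268 0.1727]
```

```bash
python3 -m handwheel '8.54 0 0 0 0; 8.54 0 0 0 0'
python3 - <<'E'
from h import *;from rig import bot
o=bot.observe();print(rows(o,.5982,.0812,.084,.5+YAW),o["tcp_pos"],o["ft_force"])
E
```

```text
time_s: 2.0
tcp_pos: [0.5964, 0.0764, 0.2097]
tcp_rot: [0.702, -0.082, 0.703, 0.081]
ft_force: [-0.2, -0.5, -0.1]
grip_width: 1.0
(array([12.57,  0.43,  0.3 ]), np.float64(-0.1)) [0.59641181 0.07635852 0.20972366] [-0.23251761 -0.45410324 -0.11803071]
```

```bash
python3 -m handwheel '8.54 2.5 0.4 0.3 0; 8.54 5.5 0.4 0.3 0; 6 8.5 0.4 0.3 0; 5 11.5 0.4 0.3 0; 4 12.55 0.4 0.3 0; 4 12.55 0.4 0.3 0'
python3 - <<'E'
from h import *;from rig import bot
c=bot.camera("wrist"); cv2.imwrite("pics/wrist2.png",c["image"])
o=bot.observe();print(rows(o,.5982,.0812,.084,.5+YAW),o["tcp_pos"],o["ft_force"],o["grip_width"])
E
```

```text
time_s: 2.6
tcp_pos: [0.5968, 0.0799, 0.0828]
tcp_rot: [0.701, -0.081, 0.704, 0.081]
ft_force: [0.5, -0.5, -0.7]
grip_width: 0.468
(array([ 0.08,  0.1 , -0.02]), np.float64(-0.2)) [0.59859176 0.08021385 0.08477794] [ 1.30208004 -1.01088954  0.14187134] 0.4654623186544455
```

View pics/wrist2.png

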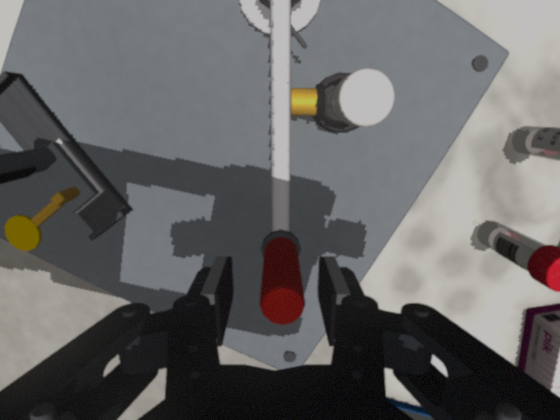

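```bash
python3 -m handwheel '3 0.1 0 0.15 0; 2.4 0.1 0 0.2 0; 1.5 0.1 0 0.2 0; 1.5 0.1 0 0.2 0; 1.5 0.1 0 0.2 0; 1.5 0.1 0 0.2 0' 40
python3 - <<'E'
from h import *;from rig import bot
c=bot.camera("wrist"); cv2.imwrite("pics/wrist3.png",c["image"])
o=bot.observe();print(o["tcp_pos"],o["ft_force"],o["grip_width"]*.085)
E
```

```text
time_s: 3.25
tcp_pos: [0.6005, 0.0807, 0.0857]
tcp_rot: [0.702, -0.082, 0.703, 0.081]
ft_force: [-5.5, -2.7, 5.8]
grip_width: 0.196
[0.60053652 0.08063699 0.08575004] [-4.92476596 -3.06741579  5.31416032] 0.016576889827497162
```

View pics/wrist3.png

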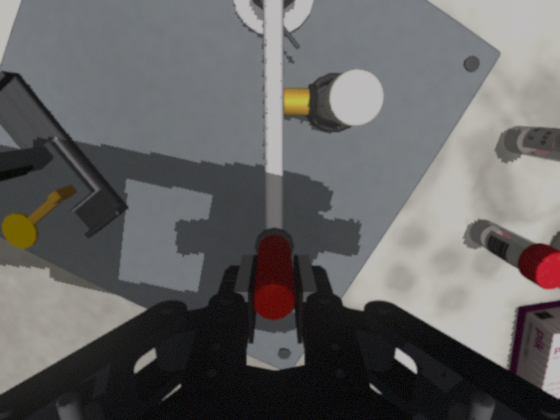

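```bash
sed -i 's/PIV=np.array(.*/PIV=np.array([.567,.217])/' h.py
cat >> h.py <<'E'
def rep():
    from rig import bot
    F=[];
    o=bot.observe();p=o["tcp_pos"];v=p[:2]-PIV
    a=.5-(np.arctan2(v[0],-v[1])-YAW*1)  # tapper angle = world - yaw
    phi=np.arctan2(v[1],v[0])+np.pi/2-YAW; a=.5-phi
    M=R(o["tcp_rot"]);jaw=np.arctan2(M[1,2],M[0,2])
    t=np.array([np.cos(phi+YAW),np.sin(phi+YAW)]);u=np.array([np.sin(phi+YAW),-np.cos(phi+YAW)])
    f=o["ft_force"];print("t%.2f a=%.4f r=%.4f z=%.4f jaw_a=%.3f Ft=%.1f Fr=%.1f Fz=%.1f w=%.2f"%(o["time_s"],a,np.hypot(*v),p[2],.5+YAW-jaw,f[:2]@t,f[:2]@u,f[2],o["grip_width"]*8.54))
E
python3 -c "from h import *;rep()"
python3 -m handwheel '1.5 0 0.02 -0.7 2.9; 1.5 0 0.07 -1.4 5.7;1.5 0 0.07 -1.4 5.7'; python3 -c "from h import *;rep()"
```

```text
t3.30 a=-0.0084 r=0.1404 z=0.0858 jaw_a=0.001 Ft=-5.5 Fr=1.8 Fz=5.3 w=1.67
time_s: 3.6
tcp_pos: [0.5892, 0.0786, 0.0862]
tcp_rot: [0.707, -0.048, 0.704, 0.046]
ft_force: [1.7, -2.3, 3.0]
grip_width: 0.196
t3.60 a=0.0737 r=0.1402 z=0.0862 jaw_a=0.100 Ft=1.3 Fr=2.5 Fz=3.0 w=1.67
```

```bash
python3 -m handwheel '1.5 -0.3 0 0 0; 1.5 -0.6 0 0 0; 1.5 -0.9 0 0 0;1.5 -1.2 0.0 0 0; 1.5 -1.4 0 0 0;1.5 -1.4 0 0 0'; python3 -c "
from h import *;rep()
from rig import bot
c=bot.camera('side');cv2.imwrite('pics/side1.png',cv2.resize(c['image'][200:350,190:390],None,fx=4,fy=4));pickle.dump(c,open('side1.pkl','wb'))"
```

```text
time_s: 4.2
tcp_pos: [0.5874, 0.0789, 0.098]
tcp_rot: [0.706, -0.047, 0.705, 0.046]
ft_force: [3.5, -3.4, -4.1]
grip_width: 0.195
t4.20 a=0.0858 r=0.1396 z=0.0980 jaw_a=0.101 Ft=2.9 Fr=3.9 Fz=-4.1 w=1.66
```

View pics/side1.png

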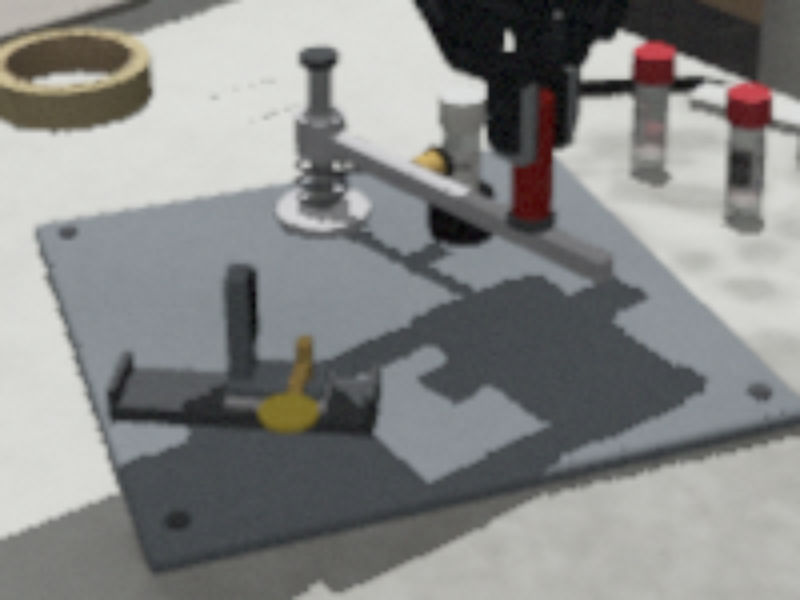

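```bash
python3 -m handwheel '1.5 0 -0.06 -0.7 2.9; 1.5 0 -0.02 -1.4 5.7; 1.5 0 0.07 -2.09 8.6; 1.5 0 0.19 -2.78 11.5; 1.5 0 0.35 -3.46 14.3; 1.5 0 0.54 -4.14 17.2; 1.5 0 0.76 -4.8 20.1; 1.5 0 1.02 -5.45 22.9'; python3 -c "
from h import *;rep()"
```

```text
time_s: 5.05
tcp_pos: [0.5317, 0.0819, 0.0978]
tcp_rot: [0.701, 0.095, 0.7, -0.095]
ft_force: [4.3, -4.0, -3.6]
grip_width: 0.195
t5.05 a=0.4883 r=0.1397 z=0.0978 jaw_a=0.503 Ft=5.1 Fr=2.8 Fz=-3.6 w=1.66
```

```bash
python3 -m handwheel '1.5 0 0 -0.7 2.9; 1.5 0 0.05 -1.4 5.7; 1.5 0 0.13 -2.09 8.6; 1.5 0 0.25 -2.78 11.5; 1.5 0 0.41 -3.46 14.3; 1.5 0 0.55 -4.0 16.6; 1.5 0 0.55 -4.0 16.6;1.5 0 0.55 -4.0 16.6'; python3 -c "
from h import *;rep()
from rig import bot
for n in('side','wrist'):
  c=bot.camera(n);cv2.imwrite(f'pics/{n}4.png',c['image'] if n=='wrist' else cv2.resize(c['image'][200:350,190:390],None,fx=4,fy=4));pickle.dump(c,open(n+'4.pkl','wb'))"
```

```text
time_s: 5.85
tcp_pos: [0.4948, 0.0974, 0.0979]
tcp_rot: [0.68, 0.194, 0.68, -0.195]
ft_force: [3.6, -5.5, -3.0]
grip_width: 0.192
t5.85 a=0.7758 r=0.1397 z=0.0979 jaw_a=0.789 Ft=5.9 Fr=2.9 Fz=-3.0 w=1.64
```

View pics/side4.png

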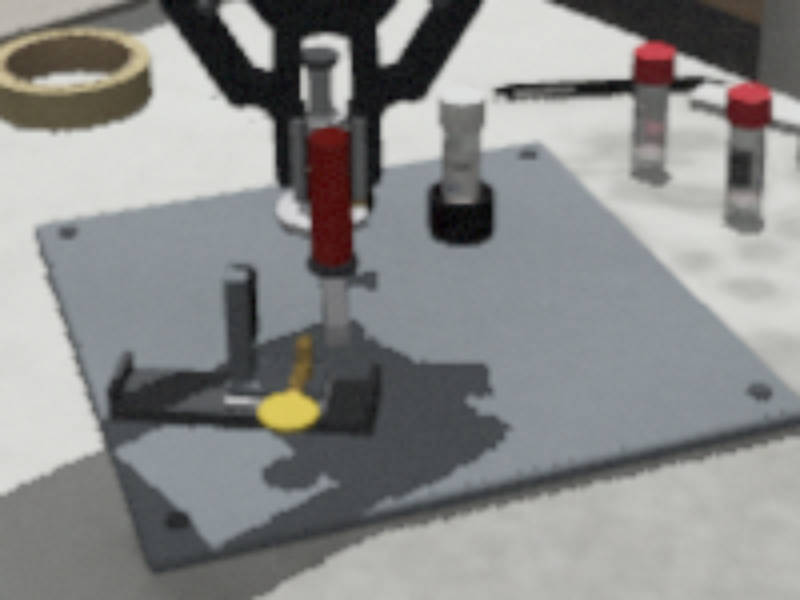

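View pics/wrist4.png

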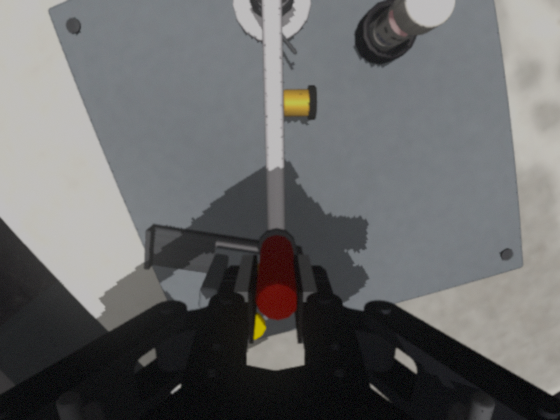

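```bash
python3 -m handwheel '1.5 0 0 -0.3 1.2; 1.5 0 0.02 -0.6 2.5; 1.5 0 0.03 -0.9 3.7; 1.5 0 0.05 -1.2 4.9; 1.5 0 0.05 -1.2 4.9'; python3 -c "
from h import *;rep()"; python3 -m handwheel '1.5 0 0 -0.1 0.4; 1.5 0 0 -0.2 0.8; 1.5 0 0 -0.2 0.8'; python3 -c "
from h import *;rep()
from rig import bot
for n in('side',):
  c=bot.camera(n);cv2.imwrite(f'pics/{n}5.png',cv2.resize(c['image'][200:350,190:390],None,fx=4,fy=4));pickle.dump(c,open(n+'5.pkl','wb'))
for i in range(4): rep();bot.camera('side')"
```

```text
time_s: 6.45
tcp_pos: [0.4847, 0.104, 0.0978]
tcp_rot: [0.671, 0.223, 0.671, -0.224]
ft_force: [4.0, -5.6, -3.2]
grip_width: 0.19
t6.45 a=0.8621 r=0.1397 z=0.0978 jaw_a=0.875 Ft=6.6 Fr=2.2 Fz=-3.2 w=1.63
time_s: 6.75
tcp_pos: [0.4833, 0.1051, 0.0978]
tcp_rot: [0.67, 0.227, 0.669, -0.229]
ft_force: [4.2, -6.0, -3.9]
grip_width: 0.196
t6.75 a=0.8751 r=0.1397 z=0.0978 jaw_a=0.889 Ft=7.0 Fr=2.3 Fz=-3.9 w=1.67
t6.80 a=0.8750 r=0.1398 z=0.0978 jaw_a=0.889 Ft=6.4 Fr=1.2 Fz=-3.5 w=1.67
t6.85 a=0.8749 r=0.1397 z=0.0978 jaw_a=0.889 Ft=6.3 Fr=1.4 Fz=-4.1 w=1.66
t6.90 a=0.8750 r=0.1397 z=0.0978 jaw_a=0.889 Ft=6.8 Fr=1.6 Fz=-3.0 w=1.66
t6.95 a=0.8749 r=0.1397 z=0.0978 jaw_a=0.889 Ft=6.1 Fr=1.5 Fz=-4.0 w=1.68
```

View pics/side5.png

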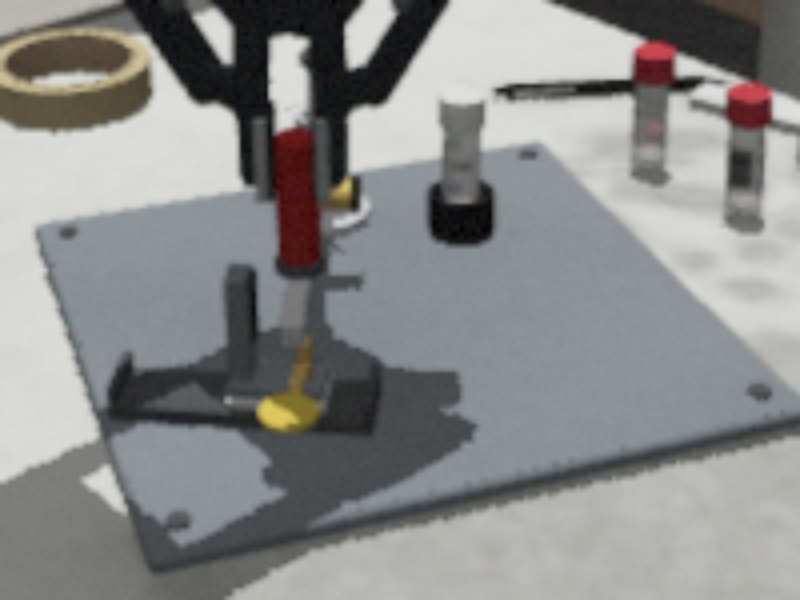

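```bash
python3 -m handwheel '1.5 0 0 -0.1 0.4; 1.5 0 0.0 -0.2 0.8; 1.5 0 0.0 -0.3 1.2; 1.5 0 0.01 -0.4 1.6; 1.5 0 0.01 -0.4 1.6'; python3 -c "
from h import *;rep()"; python3 -m handwheel '1.5 0 0 -0.05 0.2; 1.5 0 0 -0.1 0.4;1.5 0 0 -0.1 0.4'; python3 -c "
from h import *;rep()"
```

```text
time_s: 7.5
tcp_pos: [0.4801, 0.1075, 0.0978]
tcp_rot: [0.666, 0.237, 0.666, -0.238]
ft_force: [3.6, -5.1, -3.9]
grip_width: 0.193
t7.50 a=0.9034 r=0.1397 z=0.0978 jaw_a=0.917 Ft=6.0 Fr=1.8 Fz=-3.9 w=1.65
time_s: 7.8
tcp_pos: [0.4794, 0.1081, 0.0978]
tcp_rot: [0.666, 0.239, 0.665, -0.24]
ft_force: [3.4, -5.5, -4.5]
grip_width: 0.196
t7.80 a=0.9103 r=0.1398 z=0.0978 jaw_a=0.924 Ft=6.1 Fr=2.1 Fz=-4.5 w=1.68
```

```bash
for i in 1; do python3 -m handwheel '1.5 0 0 -0.04 0.16; 1.5 0 0 -0.04 0.16' >/dev/null; python3 -c "from h import *;rep()"; done; python3 -m handwheel '1.5 0 0 -0.04 0.16; 1.5 0 0 -0.04 0.16' >/dev/null; python3 -c "from h import *;rep()"; python3 -m handwheel '1.5 0 0 -0.03 0.12; 1.5 0 0 -0.03 0.12' >/dev/null; python3 -c "from h import *;rep()"
```

```text
t8.00 a=0.9130 r=0.1397 z=0.0978 jaw_a=0.927 Ft=6.5 Fr=1.9 Fz=-3.0 w=1.65
t8.20 a=0.9158 r=0.1397 z=0.0978 jaw_a=0.930 Ft=6.8 Fr=1.4 Fz=-3.8 w=1.65
t8.40 a=0.9179 r=0.1397 z=0.0978 jaw_a=0.932 Ft=6.5 Fr=2.4 Fz=-3.1 w=1.66
```

```bash
python3 -m handwheel '1.5 0 0 -0.03 0.12; 1.5 0 0 -0.03 0.12' >/dev/null; python3 -c "from h import *;rep()"; python3 -m handwheel '1.5 0 0 -0.03 0.12; 1.5 0 0 -0.03 0.12' >/dev/null; python3 -c "from h import *;rep()"
```

```text
t8.60 a=0.9202 r=0.1397 z=0.0978 jaw_a=0.934 Ft=6.6 Fr=0.9 Fz=-3.4 w=1.68
t8.80 a=0.9222 r=0.1397 z=0.0978 jaw_a=0.936 Ft=6.8 Fr=1.4 Fz=-4.7 w=1.66
```

```bash
python3 -c "
from h import *
from rig import bot
c=bot.camera('side');cv2.imwrite('pics/side6.png',cv2.resize(c['image'][240:320,210:310],None,fx=8,fy=7,interpolation=cv2.INTER_CUBIC));pickle.dump(c,open('side6.pkl','wb'))
rep()"
```

```text
t8.85 a=0.9221 r=0.1398 z=0.0978 jaw_a=0.936 Ft=6.2 Fr=2.0 Fz=-3.4 w=1.69
```

View pics/side6.png

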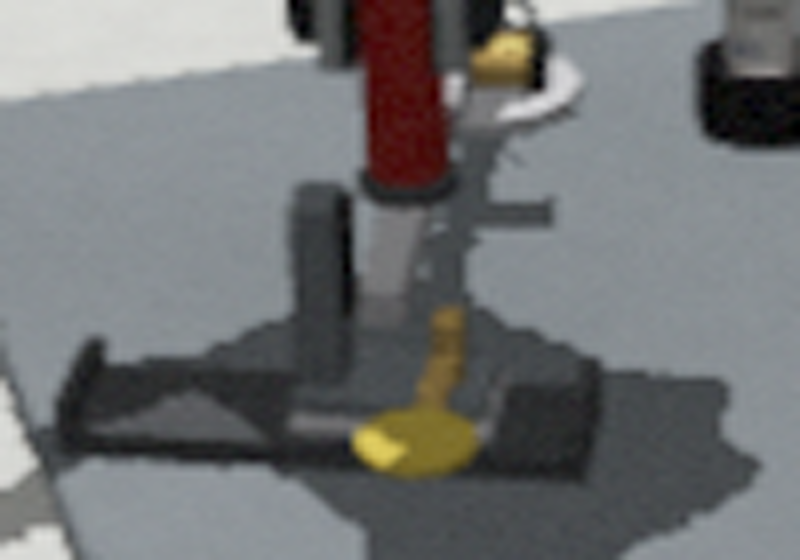

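```bash
python3 -m handwheel '1.5 0 0 -0.03 0.12; 1.5 0 0 -0.03 0.12' >/dev/null; python3 -c "from h import *;rep()"; python3 -m handwheel '1.5 0 0 -0.03 0.12; 1.5 0 0 -0.03 0.12' >/dev/null; python3 -c "from h import *;rep()"
```

```text
t9.05 a=0.9245 r=0.1397 z=0.0978 jaw_a=0.938 Ft=7.6 Fr=2.2 Fz=-4.2 w=1.67
t9.25 a=0.9264 r=0.1398 z=0.0978 jaw_a=0.940 Ft=7.1 Fr=1.7 Fz=-3.9 w=1.69
```

```bash
python3 -m handwheel '1.5 0 0 -0.03 0.12; 1.5 0 0 -0.03 0.12' >/dev/null; python3 -c "from h import *;rep()"
```

```text
t9.45 a=0.9286 r=0.1398 z=0.0978 jaw_a=0.942 Ft=7.3 Fr=1.7 Fz=-4.3 w=1.72
```

```bash
python3 -m handwheel '1.5 0 0 -0.03 0.12; 1.5 0 0 -0.03 0.12' >/dev/null; python3 -c "from h import *;rep()"
```

```text
t9.65 a=0.9306 r=0.1397 z=0.0978 jaw_a=0.944 Ft=7.5 Fr=1.7 Fz=-3.8 w=1.64
```

```bash
python3 -m handwheel '1.5 0 0 -0.03 0.12; 1.5 0 0 -0.03 0.12' >/dev/null; python3 -c "
from h import *;rep()
from rig import bot
bot.camera('side');rep();bot.camera('side');rep()"
```

```text
t9.85 a=0.9329 r=0.1397 z=0.0978 jaw_a=0.946 Ft=7.3 Fr=2.0 Fz=-4.7 w=1.71
t9.90 a=0.9328 r=0.1398 z=0.0978 jaw_a=0.946 Ft=7.3 Fr=2.3 Fz=-3.1 w=1.68
t9.95 a=0.9328 r=0.1397 z=0.0978 jaw_a=0.946 Ft=6.7 Fr=1.4 Fz=-4.6 w=1.67
```

```bash
python3 -m handwheel '1.5 0 0 -0.03 0.12; 1.5 0 0 -0.03 0.12' >/dev/null; python3 -c "
from h import *;rep()
from rig import bot
bot.camera('side');rep()"
```

```text
t10.15 a=0.9338 r=0.1398 z=0.0978 jaw_a=0.948 Ft=7.6 Fr=1.4 Fz=-4.2 w=1.66
t10.20 a=0.9339 r=0.1398 z=0.0978 jaw_a=0.948 Ft=7.2 Fr=2.0 Fz=-4.4 w=1.65
```

```bash
python3 -m handwheel '1.5 0 0 -0.03 0.12; 1.5 0 0 -0.03 0.12' >/dev/null; python3 -c "
from h import *;rep()
from rig import bot
bot.camera('side');rep()"
```

```text
t10.40 a=0.9346 r=0.1397 z=0.0978 jaw_a=0.950 Ft=7.1 Fr=1.7 Fz=-4.7 w=1.65
t10.45 a=0.9348 r=0.1397 z=0.0978 jaw_a=0.950 Ft=7.3 Fr=2.2 Fz=-5.0 w=1.66
```

```bash
python3 -m handwheel '1.5 0 0 -0.03 0.12; 1.5 0 0 -0.03 0.12' >/dev/null; python3 -c "
from h import *;rep()
from rig import bot
c=bot.camera('side');rep();cv2.imwrite('pics/side7.png',cv2.resize(c['image'][240:320,210:310],None,fx=8,fy=7,interpolation=cv2.INTER_CUBIC))"
```

```text
t10.65 a=0.9356 r=0.1398 z=0.0978 jaw_a=0.952 Ft=9.0 Fr=1.9 Fz=-5.3 w=1.64
t10.70 a=0.9355 r=0.1397 z=0.0978 jaw_a=0.952 Ft=8.3 Fr=1.1 Fz=-4.4 w=1.69
```

View pics/side7.png

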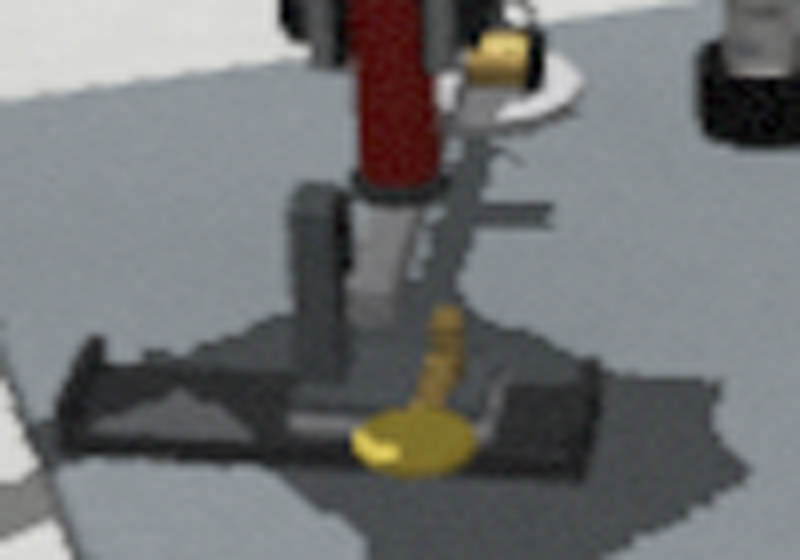

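```bash
python3 -m handwheel '1.5 0 0 0.1 -0.4; 1.5 0 0 0.2 -0.7; 1.5 0 0 0.3 -1.1; 1.5 0 0 0.3 -1.1' >/dev/null; python3 -c "
from h import *;rep()"; python3 -m handwheel '1.5 0.1 0 0 0; 1.5 0.2 0 0 0; 1.5 0.3 0 0 0; 1.5 0.4 0 0 0; 1.5 0.4 0 0 0' >/dev/null; python3 -c "
from h import *;rep()
from rig import bot
c=bot.camera('side');rep();cv2.imwrite('pics/side8.png',cv2.resize(c['image'][240:320,210:310],None,fx=8,fy=7,interpolation=cv2.INTER_CUBIC))"
```

```text
t11.10 a=0.9178 r=0.1398 z=0.0978 jaw_a=0.933 Ft=6.7 Fr=1.2 Fz=-4.2 w=1.68
t11.60 a=0.9180 r=0.1398 z=0.0937 jaw_a=0.933 Ft=7.2 Fr=1.7 Fz=-3.8 w=1.68
t11.65 a=0.9181 r=0.1398 z=0.0938 jaw_a=0.933 Ft=6.5 Fr=2.2 Fz=-3.7 w=1.66
```

View pics/side8.png

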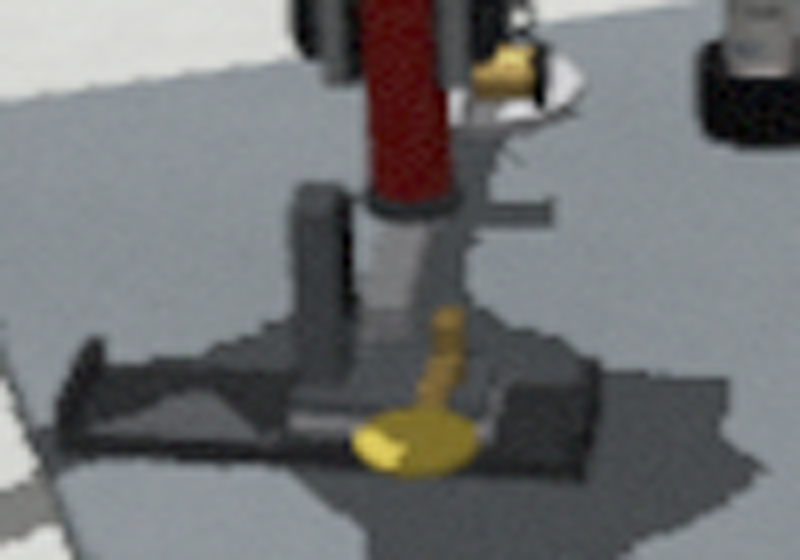

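The bar (x 360–410) is between the stop (352) and the tooth (432). I'll keep lowering.

```bash
python3 -m handwheel '1.5 0.1 0 0 0; 1.5 0.2 0 0 0; 1.5 0.3 0 0 0; 1.5 0.4 0 0 0; 1.5 0.4 0 0 0' >/dev/null; python3 -c "
from h import *;rep()"; python3 -m handwheel '1.5 0.1 0 0 0; 1.5 0.2 0 0 0; 1.5 0.2 0 0 0' >/dev/null; python3 -c "
from h import *;rep()"; python3 -m handwheel '1.5 0.1 0 0 0; 1.5 0.1 0 0 0' >/dev/null; python3 -c "
from h import *;rep()"
```

```text
t12.15 a=0.9180 r=0.1398 z=0.0898 jaw_a=0.933 Ft=6.5 Fr=2.2 Fz=-3.2 w=1.68
t12.45 a=0.9180 r=0.1398 z=0.0878 jaw_a=0.933 Ft=7.0 Fr=2.7 Fz=-3.3 w=1.70
t12.65 a=0.9178 r=0.1398 z=0.0869 jaw_a=0.933 Ft=6.9 Fr=2.1 Fz=-3.8 w=1.64
```

```bash
python3 -m handwheel '1.5 0.1 0 0 0; 1.5 0.1 0 0 0' >/dev/null; python3 -c "
from h import *;rep()"; python3 -m handwheel '1.5 0.05 0 0 0; 1.5 0.05 0 0 0' >/dev/null; python3 -c "
from h import *;rep()
from rig import bot
c=bot.camera('side');rep();cv2.imwrite('pics/side9.png',cv2.resize(c['image'][240:320,210:310],None,fx=8,fy=7,interpolation=cv2.INTER_CUBIC))"
```

```text
t12.85 a=0.9152 r=0.1399 z=0.0866 jaw_a=0.933 Ft=6.7 Fr=4.3 Fz=0.6 w=1.67
t13.05 a=0.9139 r=0.1400 z=0.0864 jaw_a=0.933 Ft=6.5 Fr=5.2 Fz=2.3 w=1.70
t13.10 a=0.9139 r=0.1400 z=0.0864 jaw_a=0.933 Ft=6.0 Fr=4.4 Fz=1.9 w=1.70
```

View pics/side9.png

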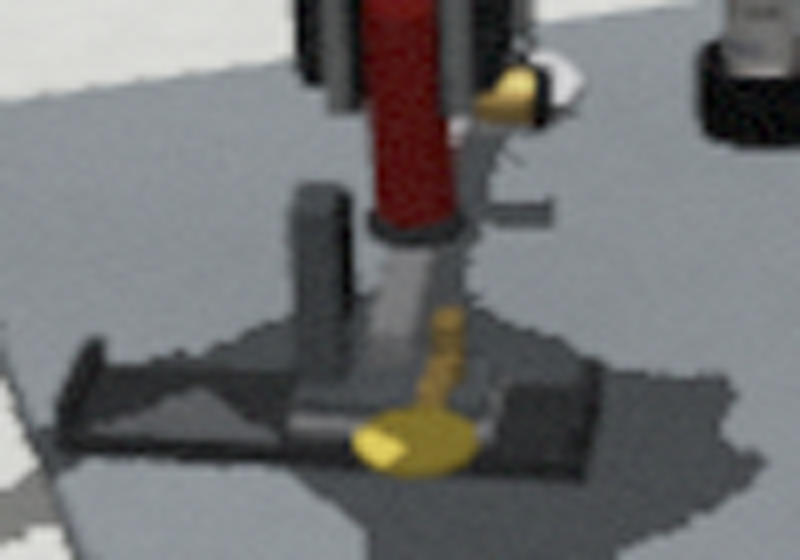

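```bash
python3 -m handwheel '1.5 -0.05 0 0.05 -0.2; 1.5 -0.05 0 0.1 -0.4; 1.5 -0.05 0 0.1 -0.4' >/dev/null; python3 -c "
from h import *;rep()"; python3 -m handwheel '1.5 0 0 0.04 -0.16; 1.5 0 0 0.04 -0.16' >/dev/null; python3 -c "
from h import *;rep()"; python3 -m handwheel '1.5 0 0 0.04 -0.16; 1.5 0 0 0.04 -0.16' >/dev/null; python3 -c "
from h import *;rep()"
```

```text
t13.40 a=0.9076 r=0.1399 z=0.0866 jaw_a=0.926 Ft=6.0 Fr=4.0 Fz=1.0 w=1.66
t13.60 a=0.9048 r=0.1399 z=0.0866 jaw_a=0.923 Ft=5.5 Fr=4.7 Fz=0.6 w=1.69
t13.80 a=0.9022 r=0.1399 z=0.0866 jaw_a=0.920 Ft=6.6 Fr=4.8 Fz=0.3 w=1.68
```

```bash
python3 -m handwheel '1.5 0 0 0.04 -0.16; 1.5 0 0 0.04 -0.16' >/dev/null; python3 -c "
from h import *;rep()"; python3 -m handwheel '1.5 0 0 0.04 -0.16; 1.5 0 0 0.04 -0.16' >/dev/null; python3 -c "
from h import *;rep()"; python3 -m handwheel '1.5 0 0 0.04 -0.16; 1.5 0 0 0.04 -0.16' >/dev/null; python3 -c "
from h import *;rep()"
```

```text
t14.00 a=0.8993 r=0.1399 z=0.0866 jaw_a=0.917 Ft=5.9 Fr=4.7 Fz=-0.4 w=1.69
t14.20 a=0.8976 r=0.1399 z=0.0866 jaw_a=0.915 Ft=5.9 Fr=3.4 Fz=0.5 w=1.69
t14.40 a=0.8964 r=0.1399 z=0.0866 jaw_a=0.912 Ft=4.5 Fr=3.9 Fz=1.3 w=1.70
```

```bash
python3 -m handwheel '1.5 0 0 0.04 -0.16; 1.5 0 0 0.04 -0.16' >/dev/null; python3 -c "
from h import *;rep()"; python3 -m handwheel '1.5 0 0 0.04 -0.16; 1.5 0 0 0.04 -0.16' >/dev/null; python3 -c "
from h import *;rep()"; python3 -m handwheel '1.5 0 0 0.04 -0.16; 1.5 0 0 0.04 -0.16' >/dev/null; python3 -c "
from h import *;rep()"
```

```text
t14.60 a=0.8953 r=0.1400 z=0.0866 jaw_a=0.910 Ft=4.6 Fr=3.8 Fz=0.0 w=1.66
t14.80 a=0.8944 r=0.1400 z=0.0865 jaw_a=0.907 Ft=4.6 Fr=3.9 Fz=2.5 w=1.68
t15.00 a=0.8935 r=0.1400 z=0.0864 jaw_a=0.904 Ft=2.9 Fr=4.1 Fz=2.7 w=1.68
```

```bash
python3 -m handwheel '1.5 0 0 0.04 -0.16; 1.5 0 0 0.04 -0.16' >/dev/null; python3 -c "
from h import *;rep()"; python3 -m handwheel '1.5 0 0 0.04 -0.16; 1.5 0 0 0.04 -0.16' >/dev/null; python3 -c "
from h import *;rep()"; python3 -m handwheel '1.5 0 0 0.04 -0.16; 1.5 0 0 0.04 -0.16' >/dev/null; python3 -c "
from h import *;rep()
from rig import bot
c=bot.camera('side');rep();cv2.imwrite('pics/side10.png',cv2.resize(c['image'][240:320,210:310],None,fx=8,fy=7,interpolation=cv2.INTER_CUBIC))"
```

```text
t15.20 a=0.8922 r=0.1400 z=0.0863 jaw_a=0.902 Ft=2.1 Fr=4.3 Fz=3.4 w=1.65
t15.40 a=0.8909 r=0.1401 z=0.0863 jaw_a=0.899 Ft=2.6 Fr=4.7 Fz=4.2 w=1.68
t15.60 a=0.8898 r=0.1401 z=0.0862 jaw_a=0.897 Ft=1.2 Fr=5.7 Fz=4.4 w=1.69
t15.65 a=0.8899 r=0.1401 z=0.0863 jaw_a=0.897 Ft=0.5 Fr=4.8 Fz=3.8 w=1.70
```

View pics/side10.png

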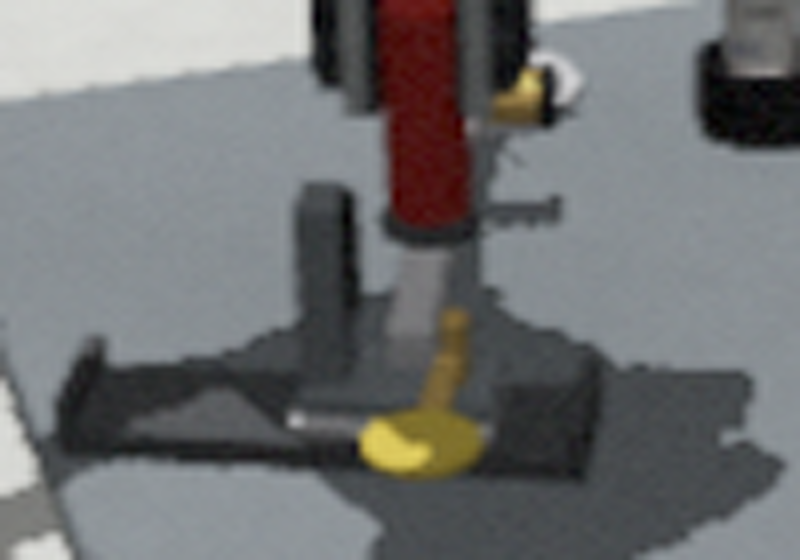

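```bash
python3 -m handwheel '1.5 -0.05 -0.05 0 0; 1.5 -0.08 -0.12 0 0; 1.5 -0.08 -0.12 0.02 0;1.5 -0.08 -0.12 0.02 0' 20 >/dev/null; python3 -c "
from h import *;rep()"
```

```text
t16.05 a=0.8885 r=0.1401 z=0.0864 jaw_a=0.897 Ft=-0.8 Fr=0.0 Fz=-0.2 w=1.67
```

```bash
python3 -m handwheel '1.75 0 0 0 0; 1.85 0 0 0 0; 2 0 0 0 0; 2.2 0 0 0 0; 2.4 0 0 0 0; 2.6 0 0 0 0; 2.8 0 0 0 0;3 0 0 0 0'; python3 -c "
from h import *;rep()
from rig import bot
c=bot.camera('wrist');cv2.imwrite('pics/wrist11.png',c['image'])
c=bot.camera('side');rep();cv2.imwrite('pics/side11.png',cv2.resize(c['image'][240:320,210:310],None,fx=8,fy=7,interpolation=cv2.INTER_CUBIC))"
```

```text
time_s: 16.85
tcp_pos: [0.482, 0.1053, 0.0866]
tcp_rot: [0.668, 0.231, 0.668, -0.231]
ft_force: [0.7, 0.1, -0.2]
grip_width: 0.351
t16.85 a=0.8831 r=0.1404 z=0.0866 jaw_a=0.897 Ft=0.5 Fr=-0.5 Fz=-0.2 w=3.00
t16.95 a=0.8832 r=0.1403 z=0.0866 jaw_a=0.897 Ft=-0.0 Fr=0.3 Fz=-0.1 w=3.01
```

View pics/side11.png

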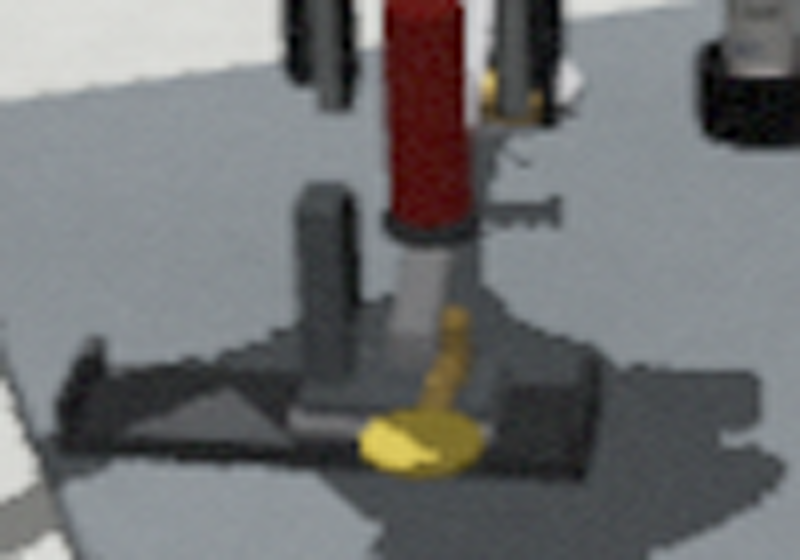

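View pics/wrist11.png

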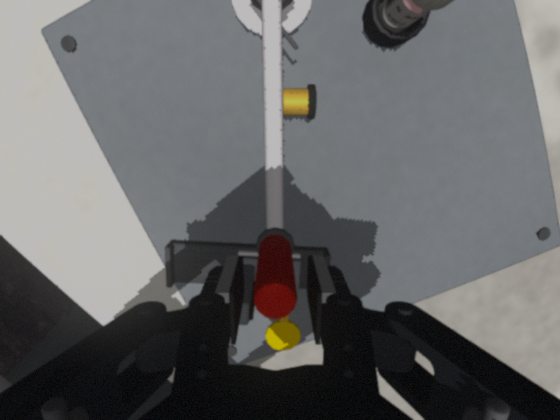

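It's hooked, and the pads are clear of the knob on both sides. I'll open a little more and go up.

```bash
python3 -m handwheel '3.6 0 0 0 0; 4 0 0 0 0; 4 -1 0 0 0; 4 -2.5 0 0 0; 4 -4.5 0 0 0; 4 -7 0 0 0; 4 -10 0 0 0;4 -12 0 0 0'; python3 -m handwheel '4 0 0 0 0;4 0 0 0 0;4 0 0 0 0'; python3 -c "
from h import *;rep()
from rig import bot
c=bot.camera('side');cv2.imwrite('pics/side12.png',cv2.resize(c['image'][180:350,180:400],None,fx=3.5,fy=3.5,interpolation=cv2.INTER_CUBIC))
c=bot.camera('scene');cv2.imwrite('pics/scene12.png',cv2.resize(c['image'][160:300,200:420],None,fx=3.5,fy=3.5,interpolation=cv2.INTER_CUBIC))"
```

```text
time_s: 17.75
tcp_pos: [0.483, 0.1054, 0.2097]
tcp_rot: [0.67, 0.231, 0.667, -0.23]
ft_force: [0.8, 1.0, -0.3]
grip_width: 0.469
time_s: 18.05
tcp_pos: [0.4808, 0.1052, 0.2051]
tcp_rot: [0.668, 0.23, 0.669, -0.231]
ft_force: [0.1, 0.1, -0.1]
grip_width: 0.468
t18.05 a=0.8895 r=0.1411 z=0.2051 jaw_a=0.897 Ft=0.1 Fr=-0.2 Fz=-0.1 w=3.99
```

View pics/side12.png

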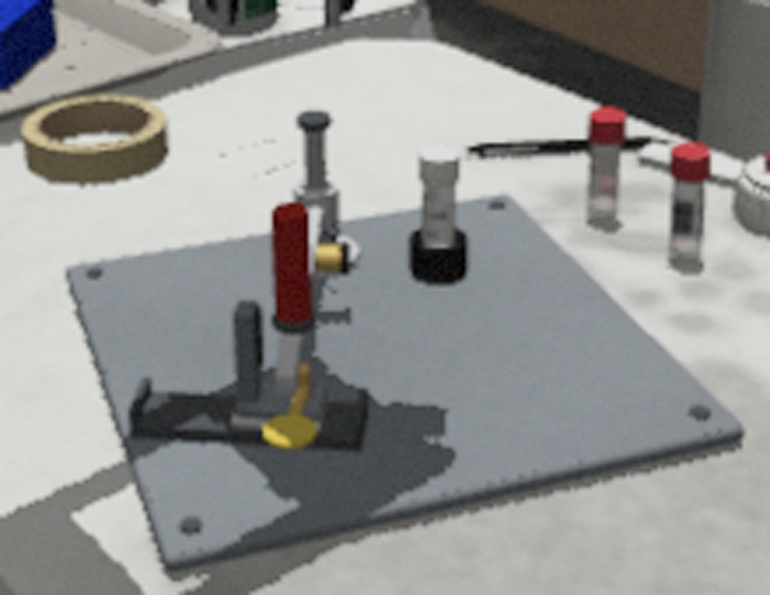

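View pics/scene12.png

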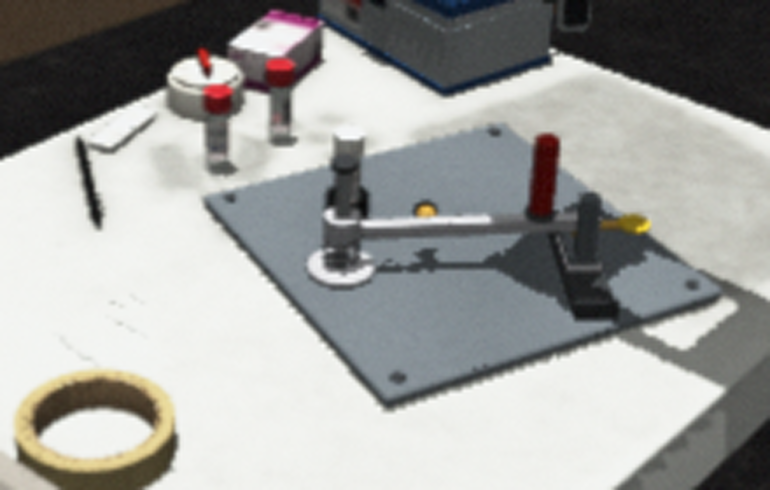

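The arm stays hooked behind the tooth: the knob is at (291,260) in the side crop and the trigger plate is up. The tape roll and vials haven't moved, and the robot is clear. Handing in.

```bash
python3 -c "
from rig import bot
print(bot.job_done())"
```

```text
the job is handed in; nothing more can be done
None
```

The vial tapper is armed: the sprung arm is hooked behind the brass tooth and stayed there after I let go. I handed the job in at about 18 s of the 67 s allowed; no verdict is reported.

- **Drawing back:** I gripped the red knob, raised the arm about 12 mm and swung it back over the tooth.
- **Finding the catch:** I felt for the stop in 0.3 mm steps. Contact came at about 0.933 rad, with an estimated 1–2 N on the stop (limit 6 N).
- **Setting down:** I backed off about 2 mm and lowered the arm fully behind the tooth. I then eased it forward until the knob force fell from about 7 N to zero. My push on the tooth beyond the spring was about 1 N, so I put it at roughly 8 N (limit 12 N).
- **Letting go:** I opened the fingers slowly and lifted the gripper clear.

**Last checks:** The side and scene pictures show the bar between the stop and the tooth, with the trigger plate still up. The tape roll and both vials stand where they were, and the wrist force reads about zero. The hooked angle was about 0.89 rad, inside the expected 0.79–1.15. The pad force on the knob read about 0.5–1 N either way around zero, which is within the sensor noise.

**Disagreement:** The first pivot position from the fixed cameras was about 3 mm off the wrist view, so I used the wrist-view value.

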